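# Organiser into the gap, then untwist a bumper pot of unknown thread hand

### The arm

A 6-joint arm with a two-finger parallel gripper is mounted at the origin on the work surface. World frame = base frame: x ahead of the robot, y to its left, z up, the work surface at z = 0. Lengths are in m, angles in rad, forces in N, time in s.
With the tool pointing down it reaches from about 0.25 to 0.775 m from the base axis. Payload 4 kg.
Tool frame: the origin (TCP) lies midway between the tips of the shut fingers; the grasp point (between the pads) lies 19 mm behind it (robot.grasp_offset is the distance from the TCP to the grasp point, in m); z points along the fingers, y is the direction in which the jaws open and shut (so a half turn about z gives the same grasp; the last joint's range is limited). The gripper opens to 94 mm and grips with 3 to 60 N. Pads are 16 mm wide; open, the fingers measure 119 mm over their backs; the gripper's body (75 mm by 177 mm) begins 78 mm behind the grasp point.
Start: joints at [1.204, 0.087, 1.371, -0, 1.684, -0.103], TCP at [0.143, 0.531, 0.176] pointing down, gripper open.
Joint ranges: [-3.1, 3.1], [-0.76, 2.03], [0.27, 2.55], [-1.08, 4.22], [0.17, 2.65], [-2.57, 2.57]. Speed limits (rad/s): [2.79, 2.79, 3.14, 3.14, 3.14, 3.14].

### API

Orientations are given as [roll, pitch, yaw] about the fixed x, y, z axes, in that order (R = Rz(yaw) Ry(pitch) Rx(roll)).
In Python, from bench import status, viewer, order, robot gives the robot as it stands. The module is installed in compiled form; this text tells all that it offers.
- The arm moves only by the tool move_arm, never from a script. Its argument "targets" is a list of rows, each a list of 3 entries, a list of its own where there are three numbers: the shift along the tool's x, y, z in mm, then the turn, a rotation vector about the tool's x, y, z in degrees, then the opening, from -1 (shut) to 1 (fully open). A call has 1 to 20 rows; each row is the pose to reach, as a shift and turn from the pose commanded when the call began, along the tool's axes at that moment; what a row does not reach only later rows make up. A row lasts 1/8 s, in which the tool goes at most 62.5 mm and 10.7 degrees, less where a joint would pass 70% of its speed; a pose out of reach is approached as far as the arm can. A call with a gripper value outside its range is refused whole. The fingers move at their own pace and stop on an object; the grip force is fixed at half the most. Time passes only in rows, so rows that repeat a pose let the fingers close. It gives the time, the measured TCP pose, the force and the opening at its end, in the units of the state.
- status.get_obs(): the state, without advancing time (a new reading comes with each control period).
- viewer.snapshot(name): name is "scene" or "top" or "wrist"; returns the picture (400x640x3 uint8, red, green, blue); there is no depth.
- viewer.camera_model(name): a dict with "K" (3x3 intrinsics, pixels), "xyz" and "attitude" of the camera in the world; the wrist camera has in their place "T_tool_cam" (4x4, takes a point from camera to tool coordinates, whose origin is the TCP and whose axes are the flange's). Camera axes: x right, y up, looking along -z (the intrinsics and any distortion apply to the point x, -y, -z); pixel columns grow to the right and rows downward; lengths in m; the calibration is good to about 2 mm. A picture is of the moment at which its call begins: read the wrist's pose just before it. camera_model takes no time and is no camera call.
- order.close_job(): hands the job in, once; it reports no verdict.
The state is a dict: "time": time; "joint_positions": joint angles; "qvel": joint speeds; "joint_torque": joint torques, N m; "tool_pos": TCP position; "ee_rot": TCP orientation; "wrist_force": force on the tool from outside, world axes, zero at the start; "wrist_torque": the same for the moment, N m; "width": finger opening in m.
Only numpy, scipy, OpenCV 4.12 (cv2) and the standard library are available. Lean on these libraries where they do the work, as an engineer would, in place of code of your own. Each camera call takes 0.05 s, during which the arm holds its last target. There are 200 camera calls.

### The job

First stand the translucent organiser on the shelf midway in the gap between the grey bumper pot and the green toolbox, its long side running from one to the other and touching neither, and let go of it. Then take the orange cap off the pot: nobody remembers whether it has an ordinary or a reverse thread, so feel gently which way it turns, without wrenching it against its stop, until it comes free. Finish while still holding the cap in the gripper, upright, a hand's breadth straight above the pot, with the hammer and the white-capped jar left where they are.

Things in the scene. Friction and masses are not known exactly. Their poses are not given: they have to be found in the camera images.
- pot: Grey round pot of silicone bumpers, 76 mm across, shoulder 60 mm high, screwed immovably to the shelf through a square steel plate 88 x 88 x 4 mm. Origin: centre of the plate's underside on the shelf, z up; its y axis points straight at the toolbox. A neck 42 mm across rises from the shoulder to 86 mm above the shelf, under the cap.
- cap: Loose orange twist-off cap, 60 g, on the pot's neck: skirt 64 mm across, 25 mm high with its flat top; on top an upright wing grip 46 mm long (cap y), 14 mm thick (cap x), 27 mm tall. Origin: centre of the skirt's lower rim, z up; screwed on it lies 66 mm above the shelf. Inner lugs lock it to the neck: it cannot be pulled off unturned, and must rise 20 mm to clear the neck.
- cap_wing (a point): Centre of the cap's wing grip, 38.5 mm above the cap's origin (wing from 25 to 52 mm); axes as the cap.
- pot_neck (a point): Centre of the neck's top, 86 mm above the shelf. Thread: one way the cap hits a hard stop after 3 to 13 degrees (a tool turned 20 degrees then feels about 1 to 2 N m; more than 22 is wrenching); the other way it turns with hardly any resistance (under 0.1 N m), lifts free after 50 degrees and stops near 130. Which way is free differs from start to start and cannot be seen.
- organiser: Loose translucent pale blue open tray with three compartments, 100 mm long (its x axis), 50 mm wide (y), 34 mm high, walls 3 mm, 0.16 kg. Origin: centre of its underside, z up. It can be gripped across its width from above.
- toolbox: Full green plastic toolbox, does not move: 300 mm long (x axis), 144 mm wide (y), 120 mm high, with a black bail handle up to 147 mm. Origin: centre of its underside. It stands on the pot's +y side (roughly to the left, as the robot sees it), its long side square to the line from the pot, its origin 280 to 310 mm from the pot's.
- hammer: Bystander: loose tack hammer, 260 mm long, lying on the shelf on the right. Origin on the underside near its middle; handle towards its -x.
- jar: Bystander: loose jar with white lid, 60 mm across, 85 mm high, behind the pot. Origin: centre of its underside.
Not all that is in view belongs to the job. There is more than one size of the organiser; the one meant has the size given above.

How it is judged:
On the way, in this order (a step that is already met when the one before it is completed fails the run):
1. the organiser stands released in the gap between pot and toolbox, the cap still on (x of organiser in the frame of pot between -0.025 and 0.025 m and y of organiser in the frame of pot above 0.104 m and y of organiser in the frame of toolbox below -0.13 m and angle between the x axis of organiser and the y axis of pot, either way round below 0.2 rad and height (world z) of organiser below 0.006 m and angle between organiser's own z axis and vertical below 0.06 rad and linear speed of organiser below 0.02 m/s and contact force between organiser and the fingers below 0.05 N and z of cap in the frame of pot below 0.075 m), for 0.2 s.
2. the cap is lifted clear above the pot in the gripper (z of cap in the frame of pot above 0.116 m and horizontal distance between cap and pot below 0.06 m and contact force between cap and pot below 0.05 N and contact force between cap and the fingers above 1 N and angle between cap's own z axis and vertical below 0.35 rad), for 0.2 s.
At the end, for the whole second after the job is handed in: Organiser flat and released on the shelf, under 25 mm off the pot-toolbox line, 10 mm or more clear of the pot plate, 8 mm of the toolbox, within 0.2 rad of the line. Cap held still in the fingers, upright within 0.35 rad, over 50 mm above its seat, within 60 mm of above the pot, off the pot (all of step 2 and x of organiser in the frame of pot between -0.025 and 0.025 m and y of organiser in the frame of pot above 0.104 m and y of organiser in the frame of toolbox below -0.13 m and angle between the x axis of organiser and the y axis of pot, either way round below 0.2 rad and height (world z) of organiser below 0.006 m and angle between organiser's own z axis and vertical below 0.06 rad and linear speed of organiser below 0.02 m/s and contact force between organiser and the fingers below 0.05 N and linear speed of cap below 0.05 m/s); the arm keeps its last pose, push and grip.
It fails at once if the cap is wrenched against its stop (over 300 N between fingers and cap, far more than the hardest grip gives) (contact force between cap and the fingers above 300 N).
It fails at once if the hammer is moved by over 30 mm (distance of hammer from where it was at the start of the episode above 0.03 m).
It fails at once if the jar is moved by over 30 mm or tipped (distance of jar from where it was at the start of the episode above 0.03 m or angle between jar's own z axis and vertical above 0.5 rad).
It fails at once if the organiser is tipped over (angle between organiser's own z axis and vertical above 0.8 rad).
It also fails if it takes over 58 s, if anything falls off the work surface, if the arm or the gripper's body presses on something with over 40 N, if the wrist force passes 120 N, or if a joint passes its speed limit or range.

## Working session

There is one attempt and no reset: what is moved stays moved. The work goes in short steps, Python scripts to look and compute and a tool call to move; the robot and the scene stay as the last step left them, time stands still between calls to the robot, and variables do not carry over. Pictures are saved under pics/ and viewed, about 8 in all and at most 12, crops included, and the job is handed in when it is done.

Besides the shell and the picture viewer there is one more tool, called in YAML: its name, and indented under it one key for each argument. move_arm: Moves the arm, as the interface text tells. Its arguments: {"type":"object","properties":{"targets":{"type":"array"}},"required":["targets"]}

```bash
mkdir -p pics; cat > h.py <<'E'
import numpy as np, cv2
from scipy.spatial.transform import Rotation as R
from bench import status, viewer, order, robot
def cam(n):
    m=viewer.camera_model(n)
    if n=="wrist":
        o=status.get_obs(); T=np.eye(4); T[:3,:3]=rot(o['ee_rot']); T[:3,3]=o['tool_pos']
        return np.array(m['K']),T@np.array(m['T_tool_cam']),m
    T=np.eye(4); T[:3,:3]=rot(m['attitude']); T[:3,3]=m['xyz']
    return np.array(m['K']),T,m
def rot(a):
    a=np.array(a,float)
    return a if a.shape==(3,3) else R.from_euler('xyz',a).as_matrix() if a.shape==(3,) else R.from_quat(a).as_matrix()
def px2w(c,u,v,z):
    K,T,m=c; d=m.get('distortion',m.get('dist'))
    p=cv2.undistortPoints(np.array([[[u,v]]],float),K,None if d is None else np.array(d,float))[0,0]
    r=T[:3,:3]@np.array([p[0],-p[1],-1]); s=(z-T[2,3])/r[2]
    return T[:3,3]+s*r
def w2px(c,P):
    K,T,m=c; q=T[:3,:3].T@(np.array(P)-T[:3,3]); q=K@np.array([q[0],-q[1],-q[2]]); return q[:2]/q[2]
def save(n,f):
    im=viewer.snapshot(n)[:,:,::-1].copy(); cv2.imwrite('pics/'+f,im); return im
E
python3 - <<'E'
from h import *
print(status.get_obs()); print(robot.grasp_offset)
for n in ("scene","top","wrist"): print(n,viewer.camera_model(n))
a=save("top","top0.png"); b=save("scene","scene0.png")
E
```

```text
{'time': 0.0, 'joint_positions': array([ 1.20386129e+00,  8.79095416e-02,  1.37222734e+00,  6.04506083e-07,
        1.68357987e+00, -1.03060671e-01]), 'qvel': array([-0.00092436, -0.00017789, -0.00257849, -0.00115526,  0.00044288,
        0.00105582]), 'joint_torque': array([ 3.90988007e-04, -3.40186751e+01, -3.02425611e+01,  7.16669415e-02,
        3.32222146e-02, -1.58753246e-04]), 'tool_pos': array([0.1432195 , 0.5304042 , 0.17484273]), 'ee_rot': array([-3.13947989e+00, -2.19121401e-04,  2.87771812e+00]), 'wrist_force': array([ 1.05281299, -0.36610454, -0.34956141]), 'wrist_torque': array([-0.00707754,  0.00091703,  0.02660285]), 'width': 0.09384313986584976}
0.0188
scene {'K': array([[436.01769259,   0.        , 318.61642798],
       [  0.        , 436.01769259, 207.02453663],
       [  0.        ,   0.        ,   1.        ]]), 'xyz': array([ 1.33988961, -0.1241274 ,  0.79069191]), 'attitude': array([ 0.88165578, -0.0218537 ,  1.56350631])}
top {'K': array([[500.87460257,   0.        , 316.17740367],
       [  0.        , 500.87460257, 204.88505782],
       [  0.        ,   0.        ,   1.        ]]), 'xyz': array([ 0.31451641, -0.08364216,  1.40570969]), 'attitude': array([ 0.16145792, -0.01634688, -1.54270076])}
wrist {'K': array([[309.0833622 ,   0.        , 317.38961795],
       [  0.        , 309.0833622 , 202.16791731],
       [  0.        ,   0.        ,   1.        ]]), 'T_tool_cam': array([[-2.74757947e-04,  9.61028971e-01,  2.76447540e-01,
         8.03030946e-02],
       [ 9.99999962e-01,  2.72677076e-04,  4.59666478e-05,
         3.86880500e-04],
       [-3.12056267e-05,  2.76447542e-01, -9.61029009e-01,
        -2.09577972e-01],
       [ 0.00000000e+00,  0.00000000e+00,  0.00000000e+00,
         1.00000000e+00]])}
```

View pics/top0.png

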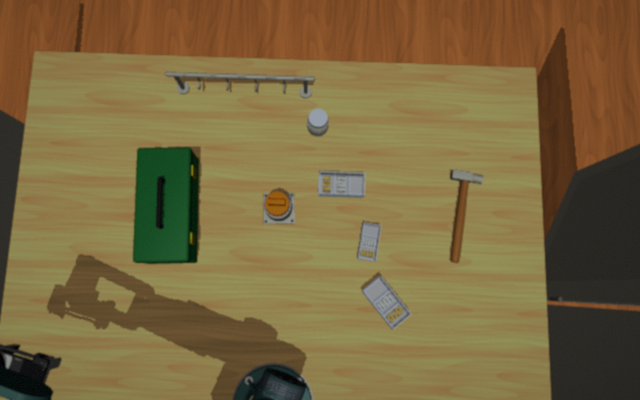

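View pics/scene0.png

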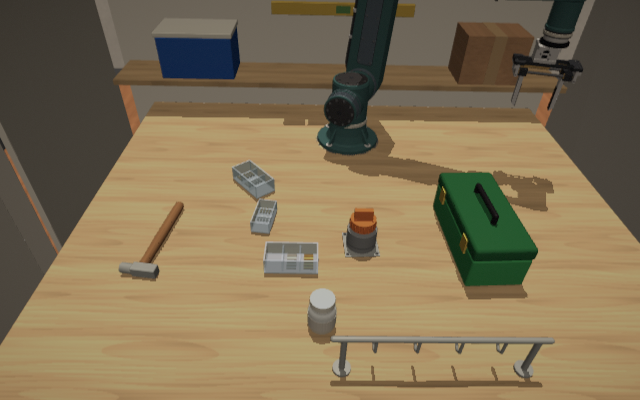

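Three trays could be the organiser: top view (342,184), (370,241) and (386,300). The pot is at (279,205), the toolbox at (167,205), the jar at (318,121) and the hammer at (462,215). I'll take an enlarged crop to measure the trays.

```bash
python3 - <<'E'
import cv2
im=cv2.imread('pics/top0.png')[160:335,250:420]
cv2.imwrite('pics/crop1.png',cv2.resize(im,None,fx=3.4,fy=3.4,interpolation=cv2.INTER_CUBIC))
im=cv2.imread('pics/top0.png')[135:275,120:310]
cv2.imwrite('pics/crop2.png',cv2.resize(im,None,fx=4,fy=4,interpolation=cv2.INTER_CUBIC))
E
```

```text
(no output)
```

View pics/crop1.png

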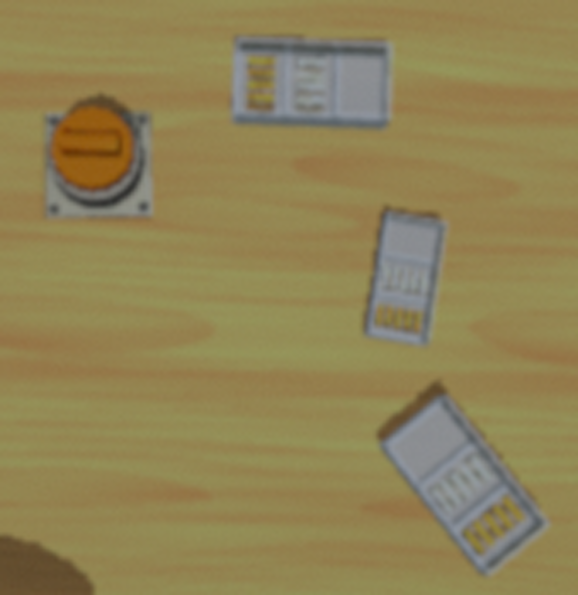

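View pics/crop2.png

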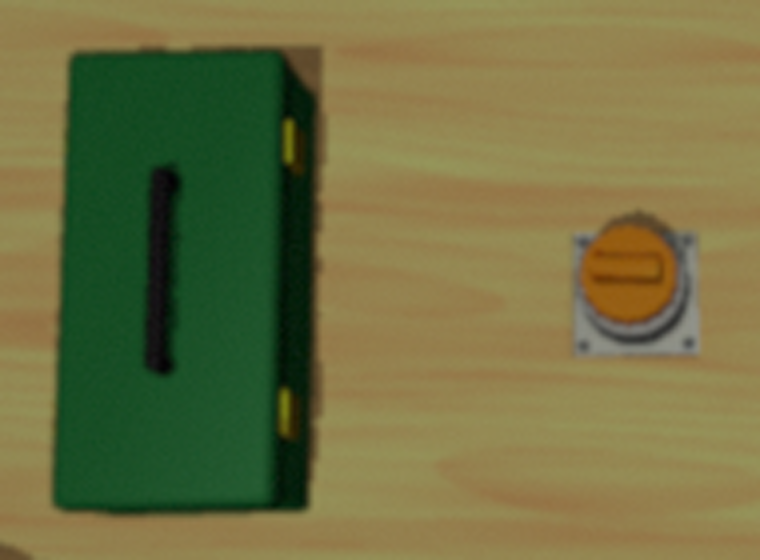

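```bash
cat > m.py <<'E'
from h import *
def poly(c,pts,off,s,z,name):
    P=np.array([px2w(c,(u+.5)/s-.5+off[0],(v+.5)/s-.5+off[1],z)[:2] for u,v in pts])
    L=[np.linalg.norm(P[i]-P[(i+1)%4]) for i in range(4)]
    d=(P[1]-P[0])+(P[2]-P[3]); e=(P[2]-P[1])+(P[3]-P[0])
    print(name,'ctr',P.mean(0).round(4),'L',np.round(np.array(L)*1e3,1),'ang',np.degrees([np.arctan2(d[1],d[0]),np.arctan2(e[1],e[0])]).round(1))
    return P
E
python3 - <<'E'
from m import *
c=cam("top"); o1=(250,160);o2=(120,135)
for z in(.034,.028):
    poly(c,[(234,38),(390,41),(387,126),(234,123)],o1,3.4,z,'A')
    poly(c,[(386,208),(443,218),(427,344),(365,333)],o1,3.4,z,'B')
    poly(c,[(442,392),(546,523),(486,574),(379,438)],o1,3.4,z,'C')
poly(c,[(44,114),(151,114),(152,215),(46,216)],o1,3.4,.004,'plate')
poly(c,[(573,234),(697,234),(699,355),(575,355)],o2,4,.004,'plate')
poly(c,[(72,53),(280,52),(272,507),(55,507)],o2,4,.12,'tbox')
poly(c,[(592,254),(660,254),(661,282),(592,282)],o2,4,.118,'wing')
poly(c,[(578,224),(678,224),(678,324),(578,324)],o2,4,.091,'cap')
E
```

```text
A ctr [ 0.6006 -0.1681] L [129.   71.5 125.5  71.3] ang [ -89.3 -179.8]
B ctr [ 0.4435 -0.2473] L [ 47.  103.   50.5 102.9] ang [-98.3 172.3]
C ctr [ 0.2812 -0.295 ] L [130.3  62.4 134.1  62.6] ang [-140.3  128.8]
A ctr [ 0.6019 -0.1684] L [129.5  71.8 126.   71.6] ang [ -89.3 -179.8]
B ctr [ 0.444 -0.248] L [ 47.2 103.5  50.7 103.4] ang [-98.3 172.3]
C ctr [ 0.2811 -0.2959] L [130.9  62.7 134.7  62.8] ang [-140.3  128.8]
plate ctr [0.5311 0.006 ] L [89.4 85.1 87.7 85.9] ang [ -88.  -176.9]
plate ctr [0.5307 0.0058] L [88.  86.7 87.2 86.6] ang [ -88.2 -176.8]
tbox ctr [0.5158 0.3001] L [136.4 298.8 137.2 297.5] ang [ -88.1 -177.1]
wing ctr [0.5302 0.0056] L [44.3 18.5 44.8 18.5] ang [ -88.2 -176.6]
cap ctr [0.5308 0.0061] L [66.6 67.4 66.1 67.3] ang [ -88.2 -177.7]
```

The sizes pick out tray B at (370,241): 50 × 103 mm, close to the given 50 × 100. The other two measure about 128 × 71 and 132 × 62. The pot plate (87 mm), the toolbox (298 mm long, 294 mm away) and the wing position also agree with the description. Next I'll go above tray B.

```bash
cat >> h.py <<'E'
def go(x,y,z,yawdeg):
    o=status.get_obs(); A=rot(o['ee_rot']); B=R.from_euler('xyz',[180,0,yawdeg],degrees=True).as_matrix()
    print('shift mm',((A.T@(np.array([x,y,z])-o['tool_pos']))*1e3).round(1),'turn',R.from_matrix(A.T@B).as_rotvec(degrees=True).round(1),'n',int(np.ceil(np.linalg.norm(np.array([x,y,z])-o['tool_pos'])/.0625)))
E
python3 -c "
from h import *
go(.4435,-.2475,.15,172.0)"
```

```text
shift mm [-492.8 -672.7   26.1] turn [-0.1 -0.  -7.1] n 14
```

move_arm:
  targets:
    - [[-493,-673,25],[0,0,-7],1]
    - [[-493,-673,25],[0,0,-7],1]
    - [[-493,-673,25],[0,0,-7],1]
    - [[-493,-673,25],[0,0,-7],1]
    - [[-493,-673,25],[0,0,-7],1]
    - [[-493,-673,25],[0,0,-7],1]
    - [[-493,-673,25],[0,0,-7],1]
    - [[-493,-673,25],[0,0,-7],1]
    - [[-493,-673,25],[0,0,-7],1]
    - [[-493,-673,25],[0,0,-7],1]
    - [[-493,-673,25],[0,0,-7],1]
    - [[-493,-673,25],[0,0,-7],1]
    - [[-493,-673,25],[0,0,-7],1]
    - [[-493,-673,25],[0,0,-7],1]
    - [[-493,-673,25],[0,0,-7],1]
    - [[-493,-673,25],[0,0,-7],1]
    - [[-493,-673,25],[0,0,-7],1]
    - [[-493,-673,25],[0,0,-7],1]

```text
time: 2.35
tool_pos: [0.4439, -0.2463, 0.1514]
ee_rot: [-3.141, 0.001, 3.001]
wrist_force: [0.1, -0.0, -0.8]
width: 0.0941
```

```bash
python3 - <<'E'
from h import *
o=status.get_obs(); print(o['time'],o['tool_pos'],o['ee_rot'],o['joint_positions'])
c=cam("wrist"); save("wrist","w1.png")
# predicted rim corners
Rz=R.from_euler('z',-8,degrees=True).as_matrix()
for s in((1,1),(1,-1),(-1,-1),(-1,1)): print(w2px(c,np.array([.4435,-.2475,.034])+Rz@[.05*s[0],.025*s[1],0]).round(0))
E
```

```text
2.35 [ 0.44388923 -0.24634838  0.15139741] [-3.14136740e+00  7.46129785e-04  3.00132679e+00] [-6.18487271e-01 -1.78635037e-03  1.51162858e+00  1.43644715e-04
  1.63098434e+00 -2.04900895e+00]
[338. 233.]
[294. 233.]
[292. 143.]
[340. 143.]
```

View pics/w1.png

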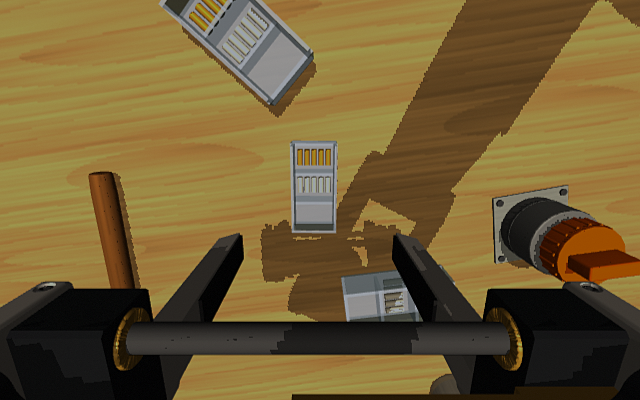

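The wrist view shows tray B with rim corners at about (291,142), (337,142), (336,233) and (292,233). They fall within 3 px of the corners predicted for a 100 × 50 × 34 mm tray, so the choice holds and I'll go down and grip it.

```bash
python3 - <<'E'
from m import *
c=cam("wrist")
P=poly(c,[(291,142),(337,142),(336,233),(292,233)],(0,0),1,.034,'B'); x,y=P.mean(0)
go(x,y,.007,172.0)
E
```

```text
B ctr [ 0.4429 -0.2498] L [ 47.9 101.6  49.9 101.6] ang [81.9 -8.2]
shift mm [  0.7  -3.4 144.4] turn [-0.  0. -0.] n 3
```

move_arm:
  targets:
    - [[0,-3,60],[0,0,0],1]
    - [[0,-3,110],[0,0,0],1]
    - [[0,-3,135],[0,0,0],1]
    - [[0,-3,144],[0,0,0],1]
    - [[0,-3,144],[0,0,0],1]
    - [[0,-3,144],[0,0,0],-1]
    - [[0,-3,144],[0,0,0],-1]
    - [[0,-3,144],[0,0,0],-1]
    - [[0,-3,144],[0,0,0],-1]
    - [[0,-3,144],[0,0,0],-1]
    - [[0,-3,144],[0,0,0],-1]

```text
time: 3.78
tool_pos: [0.4434, -0.2502, 0.0069]
ee_rot: [3.141, -0.0, 3.0]
wrist_force: [0.9, -0.6, -0.3]
width: 0.0376
```

```bash
python3 - <<'E'
from h import *
o=status.get_obs(); print(o['time'],o['tool_pos'],o['ee_rot'],o['width'])
E
```

```text
3.775 [ 0.44342402 -0.25019039  0.00688128] [ 3.14143667e+00 -1.10804159e-04  2.99996272e+00] 0.03760157919672661
```

move_arm:
  targets:
    - [[0,0,0],[0,0,0],-1]
    - [[0,0,0],[0,0,0],-1]
    - [[0,0,0],[0,0,0],-1]

```text
time: 4.15
tool_pos: [0.4434, -0.2502, 0.0069]
ee_rot: [3.142, -0.0, 3.0]
wrist_force: [0.3, 0.2, 0.7]
width: 0.0076
```

```bash
python3 - <<'E'
from h import *
im=save("wrist","w2.png")
E
```

```text
(no output)
```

View pics/w2.png

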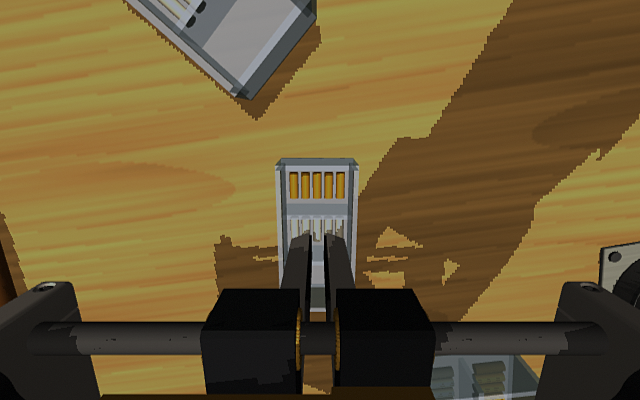

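The fingers closed to 7.6 mm with no resistance while the TCP sits at the tray's centre, which a 50 mm solid tray should not allow. I'll look closer before moving.

```bash
python3 - <<'E'
from h import *
s=save("scene","s2.png"); w=cv2.imread('pics/w2.png')
a=cv2.resize(w[150:330,250:384],(402,540),interpolation=cv2.INTER_CUBIC)
c=cam("scene"); u,v=w2px(c,[.443,-.25,.03]).round().astype(int); print(u,v)
b=cv2.resize(s[v-68:v+67,u-48:u+48],(384,540),interpolation=cv2.INTER_CUBIC)
cv2.imwrite('pics/cmp.png',np.hstack([a,b]))
E
```

```text
263 213
```

View pics/cmp.png

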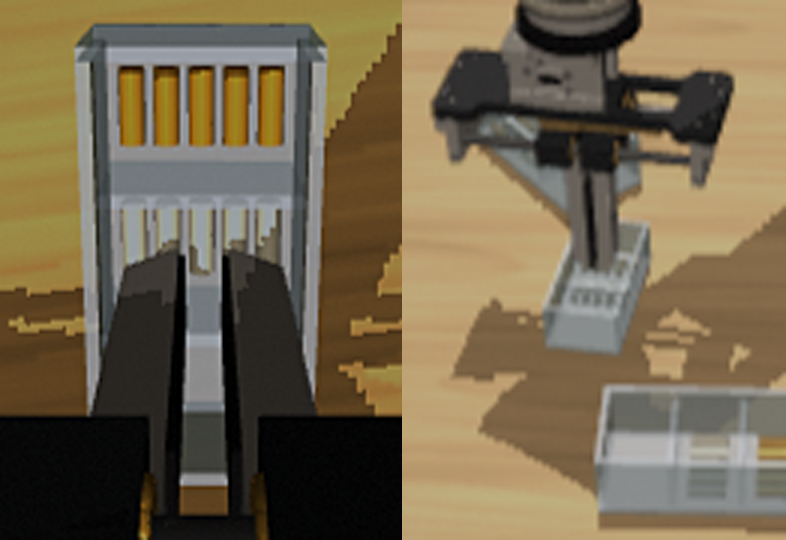

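```bash
python3 - <<'E'
from h import *
o=status.get_obs(); print(o['tool_pos'])
c=cam("scene")
for z in(.007,.02,.034): print('scene tip front',z,w2px(c,[.451,-.25,z]).round(1))
Rz=R.from_euler('z',-8,degrees=True).as_matrix()
w=cam("wrist")
for dz in(0,.01,.02,.03):
    T=w[1].copy(); T[2,3]+=dz; cc=(w[0],T,w[2])
    print(dz,[w2px(cc,np.array([.443,-.25,.034])+Rz@[.05*a,.025*b,0]).round(0) for a,b in((-1,1),(-1,-1),(1,-1),(1,1))])
E
```

```text
[ 0.44345899 -0.25023799  0.00692422]
scene tip front 0.007 [263.5 221. ]
scene tip front 0.02 [263.2 217.4]
scene tip front 0.034 [262.9 213.4]
0 [array([359., 165.]), array([275., 165.]), array([281., 311.]), array([354., 311.])]
0.01 [array([357., 163.]), array([277., 163.]), array([282., 302.]), array([352., 302.])]
0.02 [array([355., 160.]), array([279., 161.]), array([284., 294.]), array([351., 294.])]
0.03 [array([353., 158.]), array([281., 158.]), array([285., 287.]), array([350., 287.])]
```

move_arm:
  targets:
    - [[0,0,0],[0,0,0],1]
    - [[0,0,0],[0,0,0],1]
    - [[0,0,0],[0,0,0],1]
    - [[0,0,0],[0,0,0],1]
    - [[0,0,0],[0,0,0],1]
    - [[0,0,0],[0,0,0],1]
    - [[0,0,0],[0,0,0],1]

```text
time: 5.12
tool_pos: [0.4435, -0.2502, 0.0069]
ee_rot: [3.141, -0.0, 3.0]
wrist_force: [-0.5, 0.3, -0.5]
width: 0.0674
```

```bash
python3 - <<'E'
from h import *
im=save("wrist","w3.png"); b=cv2.imread('pics/w2.png')
top=save("top","top3.png"); t0=cv2.imread('pics/top0.png')
cv2.imwrite('pics/v3.png',np.hstack([im[100:400,200:440],cv2.resize(top[140:340,330:430],(150,300)),cv2.resize(t0[140:340,330:430],(150,300))]))
E
```

```text
(no output)
```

View pics/v3.png

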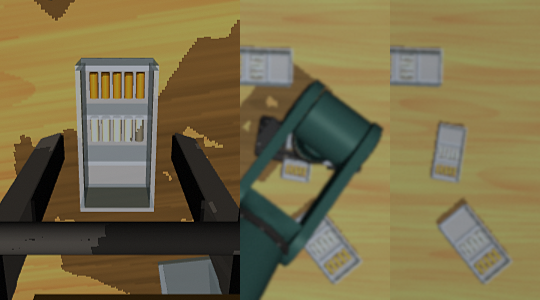

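The fingers opened straight back through the tray walls, and the tray didn't move: its rim is still at (275,160) to (358,311). I'll try again with a finger target only just below the tray width, in case the walls stop a gentler approach.

move_arm:
  targets:
    - [[0,0,0],[0,0,0],0.2]
    - [[0,0,0],[0,0,0],0.1]
    - [[0,0,0],[0,0,0],0.0]
    - [[0,0,0],[0,0,0],0.0]
    - [[0,0,0],[0,0,0],0.0]
    - [[0,0,0],[0,0,0],0.0]

```text
time: 5.98
tool_pos: [0.4435, -0.2502, 0.0069]
ee_rot: [3.142, 0.0, 3.0]
wrist_force: [0.0, -0.7, -0.0]
width: 0.0468
```

move_arm:
  targets:
    - [[0,0,-60],[0,0,0],0.0]
    - [[40,0,-60],[0,0,0],-1]
    - [[80,0,-60],[0,0,0],-1]
    - [[80,0,-60],[0,0,0],-1]
    - [[80,0,0],[0,0,0],-1]
    - [[80,0,4],[0,0,0],-1]
    - [[75,0,4],[0,0,0],-1]
    - [[70,0,4],[0,0,0],-1]
    - [[65,0,4],[0,0,0],-1]
    - [[60,0,4],[0,0,0],-1]
    - [[55,0,4],[0,0,0],-1]
    - [[50,0,4],[0,0,0],-1]
    - [[50,0,4],[0,0,0],-1]

```text
time: 7.6
tool_pos: [0.3945, -0.2432, 0.0029]
ee_rot: [3.141, 0.0, 3.0]
wrist_force: [-0.2, 0.0, -0.4]
width: 0.0007
```

```bash
python3 - <<'E'
from h import *
o=status.get_obs(); print(o['tool_pos'],o['wrist_force'])
im=save("wrist","w4.png"); w=cam("wrist")
Rz=R.from_euler('z',-8,degrees=True).as_matrix()
print([w2px(w,np.array([.443,-.25,.034])+Rz@[.05*a,.025*b,0]).round(0) for a,b in((-1,1),(-1,-1),(1,-1),(1,1))])
E
```

```text
[ 0.39446148 -0.24321806  0.00289494] [-0.1518992   0.01567893 -0.40087171]
[array([357., 245.]), array([277., 246.]), array([282., 374.]), array([352., 374.])]
```

View pics/w4.png

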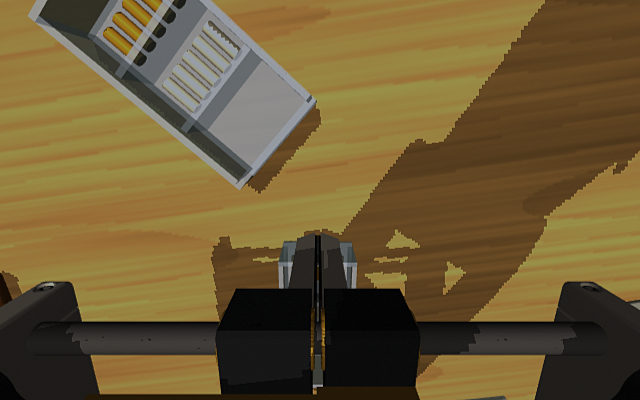

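The fingers also passed through B's end wall with no force, and its rim stayed within about 4 px of the prediction. Finger contact may not be working at all, or only this tray may be intangible. To separate the two, I'll try a grip on a neighbouring tray, C.

```bash
python3 -c "
from h import *
go(.281,-.2955,.06,39.2); go(.281,-.2955,.007,39.2)"
```

```text
shift mm [104.7 -67.8 -57.2] turn [  0.   -0.  132.7] n 3
shift mm [104.7 -67.8  -4.2] turn [  0.   -0.  132.7] n 2
```

move_arm:
  targets:
    - [[0,0,-60],[0,0,0],1]
    - [[50,-34,-70],[0,0,15],1]
    - [[105,-68,-70],[0,0,133],1]
    - [[105,-68,-70],[0,0,133],1]
    - [[105,-68,-70],[0,0,133],1]
    - [[105,-68,-70],[0,0,133],1]
    - [[105,-68,-70],[0,0,133],1]
    - [[105,-68,-70],[0,0,133],1]
    - [[105,-68,-70],[0,0,133],1]
    - [[105,-68,-70],[0,0,133],1]
    - [[105,-68,-70],[0,0,133],1]
    - [[105,-68,-70],[0,0,133],1]
    - [[105,-68,-70],[0,0,133],1]
    - [[105,-68,-70],[0,0,133],1]
    - [[105,-68,-70],[0,0,133],1]
    - [[105,-68,-70],[0,0,133],1]
    - [[105,-68,-70],[0,0,133],1]

```text
time: 9.78
tool_pos: [0.2804, -0.2957, 0.0729]
ee_rot: [-3.142, -0.0, 0.679]
wrist_force: [0.0, -0.7, 0.5]
width: 0.0939
```

```bash
python3 - <<'E'
from h import *
o=status.get_obs(); print(o['time'],o['tool_pos'],o['ee_rot'],o['joint_positions'])
w=cam("wrist");im=save("wrist","w5.png")
Rz=R.from_euler('z',39.2,degrees=True).as_matrix()
print([w2px(w,np.array([.281,-.2955,.034])+Rz@[.066*a,.031*b,0]).round(0) for a,b in((-1,1),(-1,-1),(1,-1),(1,1))])
go(.281,-.2955,.007,39.2)
E
```

```text
9.775 [ 0.28039794 -0.29565582  0.07291045] [-3.14153608e+00 -1.17101779e-04  6.79183524e-01] [-9.51340859e-01 -1.94252014e-01  1.84462118e+00  1.13875874e-04
  1.49128695e+00 -5.97371080e-02]
[array([284., 282.]), array([352., 282.]), array([357., 132.]), array([278., 133.])]
shift mm [ 0.5  0.2 65.9] turn [ 0.  -0.  -0.3] n 2
```

View pics/w5.png

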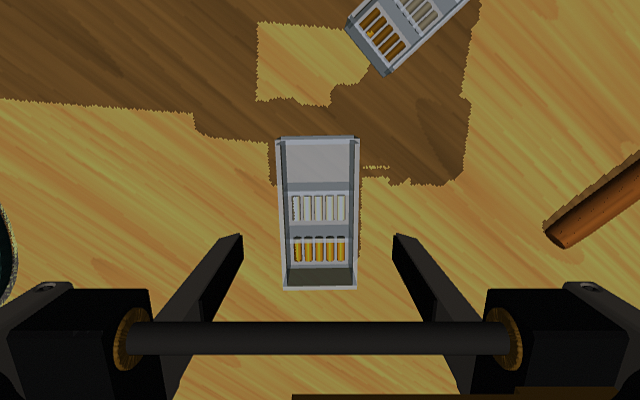

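C sits at (276,137) to (358,290), between the fingers, and fits its 132 × 62 mm estimate. Next I'll lower and close on it.

move_arm:
  targets:
    - [[0,0,50],[0,0,0],1]
    - [[0,0,66],[0,0,0],1]
    - [[0,0,66],[0,0,0],1]
    - [[0,0,66],[0,0,0],0.2]
    - [[0,0,66],[0,0,0],0.2]
    - [[0,0,66],[0,0,0],0.1]
    - [[0,0,66],[0,0,0],0.1]
    - [[0,0,66],[0,0,0],0.1]

```text
time: 10.82
tool_pos: [0.2808, -0.2962, 0.0078]
ee_rot: [3.14, 0.0, 0.679]
wrist_force: [-0.1, 0.4, 4.3]
width: 0.0641
```

C stopped the fingers at 64 mm, so finger contact works and C is solid (and not the 50 mm tray). B didn't react to the fingers at all. As a last physical test, I'll push B 20 mm with the held C and check its position in the top camera.

move_arm:
  targets:
    - [[0,0,0],[0,0,0],-1]
    - [[0,0,-3],[0,0,0],-1]
    - [[0,0,-3],[0,0,0],-1]
    - [[19,-23,-3],[0,0,0],-1]
    - [[35,-10,-3],[0,0,0],-1]
    - [[50,2,-3],[0,0,0],-1]
    - [[58,8,-3],[0,0,0],-1]
    - [[66,14,-3],[0,0,0],-1]
    - [[66,14,-3],[0,0,0],-1]

```text
time: 11.95
tool_pos: [0.341, -0.2652, 0.0098]
ee_rot: [-3.141, -0.0, 0.679]
wrist_force: [0.3, -0.1, -3.5]
width: 0.0638
```

```bash
python3 - <<'E'
from h import *
o=status.get_obs(); print(o['time'],o['tool_pos'],o['wrist_force'],o['width'])
im=save("wrist","w6.png"); t=save("top","top6.png")
w=cam("wrist"); Rz=R.from_euler('z',-8,degrees=True).as_matrix()
q=np.array([w2px(w,np.array([.443,-.25,.034])+Rz@[.05*a,.025*b,0]) for a,b in((-1,1),(-1,-1),(1,-1),(1,1))])
print(q.round(0))
cv2.polylines(im,[q.round().astype(int)],True,(255,0,255),1)
cv2.imwrite('pics/v6.png',im)
E
```

```text
11.95 [ 0.3410088  -0.26517342  0.00975043] [ 0.2972507  -0.12007617 -3.54013678] 0.06382759855519224
[[316. 127.]
 [371. 188.]
 [509.  68.]
 [455.  -8.]]
```

View pics/v6.png

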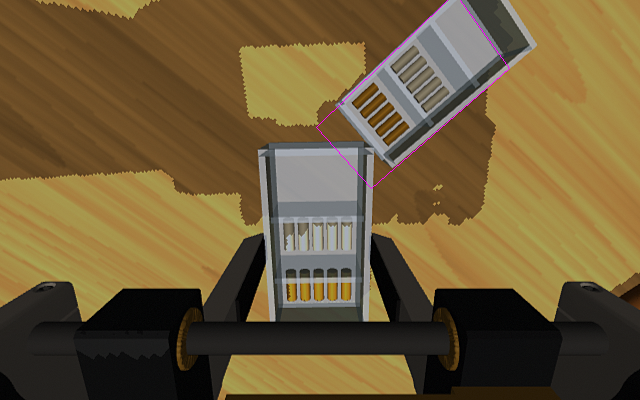

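The push worked: B moved about 20 mm, with its corners now at (340,103), (390,165) and (536,46) against the old outline in magenta. So B is solid to C, but the fingers pass through it and can't grip it.

I'll hold C as a flat pusher, which nothing forbids, and push B into the gap along an arc with its long side flush to C. First I need B's pose.

```bash
python3 - <<'E'
from h import *
w=cam("wrist")
a,b,d=[px2w(w,u,v,.034) for u,v in((340,103),(390,165),(536,46))]
print('B',((a+d)/2).round(4),np.linalg.norm(a-b),np.linalg.norm(b-d),np.degrees(np.arctan2(*(d-b)[1::-1])))
# C: rim far-end corners in hand (height unknown .034..0.045)
for z in(.037,.047):
    p,q=px2w(w,259,150,z),px2w(w,373,150,z); m=(p+q)/2; o=status.get_obs(); A=rot(o['ee_rot'])
    print('C end in tool',(A.T@(m-o['tool_pos'])*1e3).round(1),np.linalg.norm(p-q), (A.T@(p-q)).round(3))
E
```

```text
B [ 0.4609 -0.2527  0.034 ] 0.047120766843623124 0.09955228322750131 -10.235916373333785
C end in tool [ 60.5  -0.8 -27.3] 0.06672383754551767 [ 0.    -0.067  0.   ]
C end in tool [ 61.6  -0.7 -37.3] 0.06306371330005861 [ 0.    -0.063  0.   ]
```

```bash
cat > path.py <<'E'
from h import *
def arc(b,h0,h1,r,step):
    n=int(np.ceil(abs(np.radians(h1-h0))*r/step)); s=np.sign(h1-h0); out=[]
    for k in range(1,n+1):
        h=h0+(h1-h0)*k/n; a,c=np.radians(h0),np.radians(h)
        out.append((b[0]+s*r*(np.sin(c)-np.sin(a)), b[1]-s*r*(np.cos(c)-np.cos(a)),h))
    return out
def line(b,h,L,step):
    n=int(np.ceil(L/step)); return [(b[0]+L*k/n*np.cos(np.radians(h)),b[1]+L*k/n*np.sin(np.radians(h)),h) for k in range(1,n+1)]
def rows(P,D,z):
    o=status.get_obs(); A=rot(o['ee_rot'])
    for x,y,h in P:
        t=np.array([x-D*np.cos(np.radians(h)),y-D*np.sin(np.radians(h)),z]); B=R.from_euler('xyz',[180,0,h],degrees=True).as_matrix()
        print((A.T@(t-o['tool_pos'])*1e3).round(0)[:].tolist(), R.from_matrix(A.T@B).as_rotvec(degrees=True).round(0)[2], '  B',np.round([x,y,h],3))
E
python3 -c "
from path import *
go(.443,-.356,.08,80); go(.443,-.356,.009,80)
b=(.461,-.253,80)
P=arc(b,80,125,.12,.015);P+=line(P[-1],125,.119,.015);print(len(P));P+=arc(P[-1],125,3,.12,.015);P+=line(P[-1],3,.05,.0125);print(len(P),P[-1])"
```

```text
shift mm [ 22.8 135.2 -70.4] turn [ -0.   -0.  -41.1] n 3
shift mm [ 22.8 135.2   0.6] turn [ -0.   -0.  -41.1] n 3
15
37 (np.float64(0.514815126330694), np.float64(0.12542756129736876), 3)
```

move_arm:
  targets:
    - [[-10,0,-15],[0,0,0],-1]
    - [[-10,0,-65],[0,0,0],-1]
    - [[23,50,-70],[0,0,-10],-1]
    - [[23,95,-70],[0,0,-20],-1]
    - [[23,135,-70],[0,0,-30],-1]
    - [[23,135,-70],[0,0,-41],-1]
    - [[23,135,-25],[0,0,-41],-1]
    - [[23,135,0],[0,0,-41],-1]
    - [[23,135,1],[0,0,-41],-1]

```text
time: 13.18
tool_pos: [0.4416, -0.3556, 0.008]
ee_rot: [-3.139, -0.002, 1.393]
wrist_force: [-0.8, -0.0, -2.5]
width: 0.064
```

```bash
python3 - <<'E'
from path import *
o=status.get_obs(); print(o['time'],o['tool_pos'],o['ee_rot'],o['width'],o['wrist_force'])
w=cam("wrist"); im=save("wrist","w7.png")
# low-saturation (tray) blob ahead of C
hsv=cv2.cvtColor(im,cv2.COLOR_BGR2HSV); m=((hsv[...,1]<60)).astype(np.uint8)
m=cv2.morphologyEx(m,cv2.MORPH_CLOSE,np.ones((15,15))); 
n,l,s,c=cv2.connectedComponentsWithStats(m)
q=np.array([w2px(w,np.array([.461,-.253,.034])+R.from_euler('z',-10,degrees=True).apply([.05*a,.025*b,0])) for a,b in((-1,1),(-1,-1),(1,-1),(1,1))]);print(q.round(0))
for i in range(1,n):
    if s[i,4]>1500:
        ct=max(cv2.findContours((l==i).astype(np.uint8),0,2)[0],key=cv2.contourArea)
        P=np.array([px2w(w,*p[0],.034)[:2] for p in ct],np.float32); r=cv2.minAreaRect(P*1000)
        print(s[i],'ctr',np.round(r[0],0),np.round(r[1],0),round(r[2],1))
E
```

```text
13.175 [ 0.44157601 -0.35560087  0.0080195 ] [-3.13869867e+00 -1.68844455e-03  1.39329513e+00] 0.06401964255231363 [-0.79061457 -0.04449977 -2.47906604]
[[224.  18.]
 [231. 116.]
 [406. 116.]
 [413.  17.]]
[  223    13   190   104 18196] ctr [ 461. -252.] [ 50. 100.] 81.1
[    0   142   640   258 77355] ctr [ 437. -386.] [191. 483.] 80.0
```

Blob detection gives B as exactly 50 × 100 mm at (0.461, -0.252), which confirms it is the organiser. Next come the rows for the first push: a left arc, then straight.

```bash
cat > det.py <<'E'
from path import *
def det(name):
    w=cam("wrist"); im=save("wrist",name)
    hsv=cv2.cvtColor(im,cv2.COLOR_BGR2HSV); m=((hsv[...,1]<60)).astype(np.uint8)
    m=cv2.morphologyEx(m,cv2.MORPH_CLOSE,np.ones((15,15)))
    n,l,s,c=cv2.connectedComponentsWithStats(m)
    for i in range(1,n):
        if s[i,4]>1500:
            ct=max(cv2.findContours((l==i).astype(np.uint8),0,2)[0],key=cv2.contourArea)
            P=np.array([px2w(w,*p[0],.034)[:2] for p in ct],np.float32); r=cv2.minAreaRect(P*1000)
            print(s[i],'ctr',np.round(r[0],0),np.round(r[1],0),round(r[2],1))
E
python3 -c "
from path import *
b=(.461,-.252,80)
P=arc(b,80,125,.12,.0157);P+=line(P[-1],125,.119,.0149)
rows([b]+P,.086,.009)"
```

```text
[20.0, 0.0, 0.0] -0.0   B [ 0.461 -0.252 80.   ]
[34.0, 9.0, 0.0] -7.0   B [ 0.463 -0.239 86.429]
[49.0, 16.0, 0.0] -13.0   B [ 0.463 -0.225 92.857]
[64.0, 22.0, 0.0] -19.0   B [ 0.461 -0.212 99.286]
[81.0, 25.0, 0.0] -26.0   B [  0.458  -0.199 105.714]
[97.0, 27.0, 0.0] -32.0   B [  0.454  -0.186 112.143]
[114.0, 27.0, 0.0] -39.0   B [  0.448  -0.174 118.571]
[130.0, 25.0, 0.0] -45.0   B [  0.441  -0.162 125.   ]
[140.0, 15.0, 0.0] -45.0   B [  0.433  -0.15  125.   ]
[151.0, 4.0, 0.0] -45.0   B [  0.424  -0.138 125.   ]
[161.0, -6.0, 0.0] -45.0   B [  0.416  -0.126 125.   ]
[172.0, -17.0, 0.0] -45.0   B [ 4.07e-01 -1.14e-01  1.25e+02]
[182.0, -27.0, 0.0] -45.0   B [ 3.98e-01 -1.01e-01  1.25e+02]
[193.0, -38.0, 0.0] -45.0   B [ 3.90e-01 -8.90e-02  1.25e+02]
[203.0, -48.0, 0.0] -45.0   B [ 3.81e-01 -7.70e-02  1.25e+02]
[214.0, -59.0, 0.0] -45.0   B [ 3.73e-01 -6.50e-02  1.25e+02]
```

move_arm:
  targets:
    - [[15,0,0],[0,0,0],-1]
    - [[20,0,0],[0,0,0],-1]
    - [[34,9,0],[0,0,-7],-1]
    - [[49,16,0],[0,0,-13],-1]
    - [[64,22,0],[0,0,-19],-1]
    - [[81,25,0],[0,0,-26],-1]
    - [[97,27,0],[0,0,-32],-1]
    - [[114,27,0],[0,0,-39],-1]
    - [[130,25,0],[0,0,-45],-1]
    - [[140,15,0],[0,0,-45],-1]
    - [[151,4,0],[0,0,-45],-1]
    - [[161,-6,0],[0,0,-45],-1]
    - [[172,-17,0],[0,0,-45],-1]
    - [[182,-27,0],[0,0,-45],-1]
    - [[193,-38,0],[0,0,-45],-1]
    - [[203,-48,0],[0,0,-45],-1]
    - [[214,-59,0],[0,0,-45],-1]
    - [[214,-59,0],[0,0,-45],-1]

```text
time: 15.48
tool_pos: [0.4217, -0.1335, 0.0086]
ee_rot: [-3.141, -0.001, 2.181]
wrist_force: [-0.7, -0.5, -4.0]
width: 0.064
```

```bash
python3 - <<'E'
from det import *
o=status.get_obs(); print(o['time'],o['tool_pos'],np.degrees(o['ee_rot']),o['width'])
det('w8.png')
im=cv2.imread('pics/w8.png'); w=cam("wrist")
# B outline search: mask by color only, ahead of the C end
h=cv2.cvtColor(im,cv2.COLOR_BGR2HSV); m=(h[...,1]<60).astype(np.uint8); 
for v in range(60,180,10): 
    x=np.where(m[v])[0]; print(v,(x.min(),x.max(),len(x)) if len(x) else None)
E
```

```text
15.475 [ 0.421655   -0.13345649  0.00859916] [-1.79979370e+02 -8.15454844e-02  1.24947390e+02] 0.06398413413259502
[    0    48   640   352 94831] ctr [ 427. -138.] [485. 242.] 34.9
[  472    66   168   174 15368] ctr [527.   1.] [110.  85.] 2.9
60 (np.int64(224), np.int64(406), 179)
70 (np.int64(225), np.int64(568), 131)
80 (np.int64(226), np.int64(581), 207)
90 (np.int64(227), np.int64(593), 168)
100 (np.int64(227), np.int64(639), 222)
110 (np.int64(228), np.int64(639), 230)
120 (np.int64(229), np.int64(636), 288)
130 (np.int64(230), np.int64(626), 268)
140 (np.int64(231), np.int64(613), 284)
150 (np.int64(258), np.int64(607), 231)
160 (np.int64(259), np.int64(598), 225)
170 (np.int64(259), np.int64(597), 233)
```

B rode flush in front of C: its far rim is at row 48, columns 224–406, centred on the tool. Now the right-hand arc into the gap.

```bash
python3 -c "
from path import *
w=cam('wrist'); l,r=px2w(w,224,48,.034),px2w(w,407,48,.034); print(l,r); h=125; d=np.array([np.cos(np.radians(h)),np.sin(np.radians(h))])
c=(l+r)[:2]/2-.025*d; print('B',c,np.linalg.norm(c-[.4217,-.1335]))
b=(c[0],c[1],125)
P=arc(b,125,3,.12,.0161);print(len(P))
rows(P,np.linalg.norm(c-[.4217,-.1335]),.009)"
```

```text
[ 0.31547075 -0.06886554  0.034     ] [ 0.39694406 -0.01199265  0.034     ]
B [ 0.37054682 -0.0609079 ] 0.08880462517226055
16
[18.0, -11.0, -0.0] 8.0   B [ 3.62000e-01 -4.70000e-02  1.17375e+02]
[36.0, -20.0, -0.0] 15.0   B [ 3.5600e-01 -3.3000e-02  1.0975e+02]
[54.0, -26.0, -0.0] 23.0   B [ 3.52000e-01 -1.70000e-02  1.02125e+02]
[74.0, -29.0, -0.0] 30.0   B [ 3.49e-01 -1.00e-03  9.45e+01]
[94.0, -30.0, -0.0] 38.0   B [3.4900e-01 1.4000e-02 8.6875e+01]
[114.0, -28.0, -0.0] 46.0   B [3.510e-01 3.000e-02 7.925e+01]
[133.0, -23.0, -0.0] 53.0   B [3.5500e-01 4.6000e-02 7.1625e+01]
[152.0, -16.0, -0.0] 61.0   B [3.61e-01 6.10e-02 6.40e+01]
[169.0, -7.0, -0.0] 69.0   B [ 0.369  0.074 56.375]
[185.0, 5.0, -0.0] 76.0   B [ 0.379  0.087 48.75 ]
[200.0, 18.0, -0.0] 84.0   B [ 0.39   0.098 41.125]
[212.0, 34.0, -0.0] 91.0   B [ 0.403  0.108 33.5  ]
[222.0, 51.0, -0.0] 99.0   B [ 0.416  0.116 25.875]
[230.0, 69.0, -0.0] 107.0   B [ 0.431  0.122 18.25 ]
[236.0, 88.0, -0.0] 114.0   B [ 0.447  0.126 10.625]
[239.0, 108.0, -0.0] 122.0   B [0.463 0.128 3.   ]
```

```bash
python3 -c "
from path import *
rows(arc((.3705,-.0609,125),125,3,.117,.0156),.0888,.009)"
```

```text
[17.0, -11.0, -0.0] 8.0   B [ 3.62000e-01 -4.80000e-02  1.17375e+02]
[35.0, -20.0, -0.0] 15.0   B [ 3.5600e-01 -3.3000e-02  1.0975e+02]
[53.0, -26.0, -0.0] 23.0   B [ 3.52000e-01 -1.80000e-02  1.02125e+02]
[73.0, -29.0, -0.0] 30.0   B [ 3.50e-01 -3.00e-03  9.45e+01]
[92.0, -30.0, -0.0] 38.0   B [3.5000e-01 1.3000e-02 8.6875e+01]
[112.0, -29.0, -0.0] 46.0   B [3.510e-01 2.800e-02 7.925e+01]
[131.0, -25.0, -0.0] 53.0   B [3.5500e-01 4.3000e-02 7.1625e+01]
[149.0, -18.0, -0.0] 61.0   B [3.61e-01 5.70e-02 6.40e+01]
[166.0, -9.0, -0.0] 69.0   B [ 0.369  0.071 56.375]
[182.0, 2.0, -0.0] 76.0   B [ 0.378  0.083 48.75 ]
[197.0, 16.0, -0.0] 84.0   B [ 0.389  0.094 41.125]
[209.0, 31.0, -0.0] 91.0   B [ 0.402  0.104 33.5  ]
[219.0, 47.0, -0.0] 99.0   B [ 0.415  0.111 25.875]
[227.0, 65.0, -0.0] 107.0   B [ 0.43   0.117 18.25 ]
[233.0, 84.0, -0.0] 114.0   B [ 0.445  0.121 10.625]
[236.0, 103.0, -0.0] 122.0   B [0.46  0.123 3.   ]
```

move_arm:
  targets:
    - [[17,-11,0],[0,0,8],-1]
    - [[35,-20,0],[0,0,15],-1]
    - [[53,-26,0],[0,0,23],-1]
    - [[73,-29,0],[0,0,30],-1]
    - [[92,-30,0],[0,0,38],-1]
    - [[112,-29,0],[0,0,46],-1]
    - [[131,-25,0],[0,0,53],-1]
    - [[149,-18,0],[0,0,61],-1]
    - [[166,-9,0],[0,0,69],-1]
    - [[182,2,0],[0,0,76],-1]
    - [[197,16,0],[0,0,84],-1]
    - [[209,31,0],[0,0,91],-1]
    - [[219,47,0],[0,0,99],-1]
    - [[227,65,0],[0,0,107],-1]
    - [[233,84,0],[0,0,114],-1]
    - [[236,103,0],[0,0,122],-1]
    - [[236,103,0],[0,0,122],-1]

```text
time: 17.65
tool_pos: [0.3731, 0.1181, 0.0091]
ee_rot: [3.142, -0.0, 0.053]
wrist_force: [-0.3, -0.1, -3.4]
width: 0.0642
```

```bash
python3 - <<'E'
from det import *
o=status.get_obs(); print(o['time'],o['tool_pos'],np.degrees(o['ee_rot']),o['width'])
det('w9.png')
im=cv2.imread('pics/w9.png'); h=cv2.cvtColor(im,cv2.COLOR_BGR2HSV); m=(h[...,1]<60).astype(np.uint8)
m[:,480:]=0
for v in range(30,180,10):
    x=np.where(m[v])[0]; print(v,(x.min(),x.max(),len(x)) if len(x) else None)
for u in (240,280,315,350,390): 
    x=np.where(m[:,u])[0]; print('col',u,x.min())
E
```

```text
17.65 [0.37305501 0.11811391 0.00908759] [ 1.79998487e+02 -5.91178299e-03  3.04190256e+00] 0.06421560887656227
[ 437    0  203   69 9989] ctr [501.   7.] [ 33. 105.] 3.0
[    0    48   640   352 94422] ctr [367. 116.] [243. 486.] 3.0
30 (np.int64(442), np.int64(479), 38)
40 (np.int64(441), np.int64(479), 39)
50 (np.int64(222), np.int64(479), 224)
60 (np.int64(223), np.int64(479), 222)
70 (np.int64(223), np.int64(404), 126)
80 (np.int64(224), np.int64(403), 179)
90 (np.int64(225), np.int64(402), 119)
100 (np.int64(225), np.int64(401), 127)
110 (np.int64(226), np.int64(400), 121)
120 (np.int64(226), np.int64(399), 147)
130 (np.int64(227), np.int64(399), 171)
140 (np.int64(228), np.int64(398), 171)
150 (np.int64(258), np.int64(374), 117)
160 (np.int64(259), np.int64(374), 113)
170 (np.int64(259), np.int64(374), 115)
col 240 48
col 280 49
col 315 49
col 350 50
col 390 50
```

```bash
python3 - <<'E'
from det import *
w=cam("wrist"); l,r=px2w(w,222,48,.034)[:2],px2w(w,405.5,50,.034)[:2]; v=r-l; print('len',np.linalg.norm(v),'ang',np.degrees(np.arctan2(-v[1],-v[0])))
d=np.array([np.cos(np.radians(3)),np.sin(np.radians(3))]); n=np.array([-d[1],d[0]])
B=(l+r)/2-.025*d; pot=np.array([.531,.006])
e=px2w(w,441.5,40,.004)[:2]; print('B',B,'pot frame',(B-pot)@d,(B-pot)@n,'plate edge pot-frame y',(e-pot)@n)
tb=np.array([.5158,.3001]); print('tb in pot',(tb-pot)@d,(tb-pot)@n)
E
```

```text
len 0.09968257334789261 ang 92.47577652969052
B [0.46167211 0.1245819 ] pot frame -0.06302678046574958 0.12204772975953813 plate edge pot-frame y 0.04227834915305931
tb in pot 0.00021283580278026715 0.2944924527062129
```

B is at (-63, 122) mm in the pot frame and aligned within 1°. A straight push of 63 mm is left.

move_arm:
  targets:
    - [[12,0,0],[0,0,0],-1]
    - [[25,0,0],[0,0,0],-1]
    - [[38,0,0],[0,0,0],-1]
    - [[50,0,0],[0,0,0],-1]
    - [[58,0,0],[0,0,0],-1]
    - [[63,0,0],[0,0,0],-1]
    - [[63,0,0],[0,0,0],-1]
    - [[50,0,0],[0,0,0],-1]
    - [[10,0,0],[0,0,0],-1]
    - [[0,0,-60],[0,0,0],-1]
    - [[0,0,-60],[0,0,0],-1]

```text
time: 19.08
tool_pos: [0.3733, 0.1182, 0.0723]
ee_rot: [-3.14, -0.008, 0.051]
wrist_force: [1.2, 0.3, -3.5]
width: 0.0638
```

```bash
python3 - <<'E'
from det import *
o=status.get_obs(); print(o['time'],o['tool_pos'],np.degrees(o['ee_rot'][2]),o['width'])
det('w10.png'); save('top','top10.png')
im=cv2.imread('pics/w10.png'); h=cv2.cvtColor(im,cv2.COLOR_BGR2HSV); m=(h[...,1]<60).astype(np.uint8)
for v in range(0,160,10):
    x=np.where(m[v])[0]; x=x[(x>150)&(x<430)]; print(v,(x.min(),x.max(),len(x)) if len(x) else None)
go(.30,-.30,.08,39.2)
E
```

```text
19.075 [0.37326234 0.11824629 0.07232086] 2.9236841575022345 0.06381183446243006
[ 243    0  142   60 8193] ctr [512. 128.] [ 38. 100.] 2.9
[ 409    0  131   80 6381] ctr [511.  10.] [52. 93.] 2.9
[    0   142   640   258 77864] ctr [305. 114.] [257. 648.] 3.0
0 (np.int64(243), np.int64(429), 127)
10 (np.int64(244), np.int64(429), 122)
20 (np.int64(244), np.int64(429), 110)
30 (np.int64(245), np.int64(429), 154)
40 (np.int64(245), np.int64(429), 153)
50 (np.int64(246), np.int64(429), 156)
60 (np.int64(411), np.int64(429), 19)
70 (np.int64(410), np.int64(429), 20)
80 None
90 None
100 None
110 None
120 None
130 None
140 None
150 (np.int64(258), np.int64(375), 118)
shift mm [-93.2 413.7 -10.7] turn [  0.   -0.1 -36.3] n 7
```

The organiser stands at about (-7, 122) mm in the pot frame, aligned within 1°, with about 25–30 mm clear of pot plate and toolbox at either end. I'll put tray C back near its old place.

move_arm:
  targets:
    - [[-93,414,0],[0,0,-36],-1]
    - [[-93,414,0],[0,0,-36],-1]
    - [[-93,414,0],[0,0,-36],-1]
    - [[-93,414,0],[0,0,-36],-1]
    - [[-93,414,0],[0,0,-36],-1]
    - [[-93,414,0],[0,0,-36],-1]
    - [[-93,414,0],[0,0,-36],-1]
    - [[-93,414,0],[0,0,-36],-1]
    - [[-93,414,0],[0,0,-36],-1]
    - [[-93,414,40],[0,0,-36],-1]
    - [[-93,414,62],[0,0,-36],-1]
    - [[-93,414,65],[0,0,-36],-1]
    - [[-93,414,65],[0,0,-36],0.9]
    - [[-93,414,65],[0,0,-36],0.9]
    - [[-93,414,65],[0,0,-36],0.9]
    - [[-93,414,10],[0,0,-36],0.9]
    - [[-93,414,-50],[0,0,-36],0.9]
    - [[-93,414,-80],[0,0,-36],0.9]

```text
time: 21.42
tool_pos: [0.3013, -0.3016, 0.153]
ee_rot: [3.136, -0.0, 0.679]
wrist_force: [-1.0, 0.0, -0.5]
width: 0.0892
```

```bash
python3 - <<'E'
from det import *
o=status.get_obs(); print(o['time'],o['tool_pos'],np.degrees(o['ee_rot']),o['width'])
t=save('top','top11.png')
c=cam('top')
for nm,(x,y,a,hx,hy,z) in {'B':(.518,.128,93,.05,.025,.034),'plate':(.531,.006,3,.044,.044,.004)}.items():
    q=np.array([w2px(c,np.array([x,y,z])+R.from_euler('z',a,degrees=True).apply([hx*i,hy*j,0])) for i,j in((-1,1),(-1,-1),(1,-1),(1,1))]); print(nm,q.round(1).tolist())
h=cv2.cvtColor(t,cv2.COLOR_BGR2HSV); m=((h[...,1]<75)&(h[...,2]>80)).astype(np.uint8); m[:150]=0;m[280:]=0;m[:,:195]=0;m[:,300:]=0
n,l,s,ce=cv2.connectedComponentsWithStats(m); print(s[1:],ce[1:])
go(.531,.006,.20,3)
go(.531,.006,.20,93)
for i in range(1,n):
    if s[i,4]>150:
        ct=max(cv2.findContours((l==i).astype(np.uint8),0,2)[0],key=cv2.contourArea)
        P=np.array([px2w(c,*p[0],.034)[:2] for p in ct],np.float32); print(cv2.minAreaRect(P*1000))
E
```

```text
21.425 [ 0.30130805 -0.30162849  0.15296807] [ 1.79651835e+02 -2.28737845e-03  3.88906577e+01] 0.08922512708846168
B [[251.7, 218.3], [251.7, 200.4], [215.5, 201.2], [215.3, 219.1]]
plate [[263.1, 223.9], [294.4, 223.2], [293.9, 192.5], [262.9, 193.1]]
[[263 193   6   9  32]
 [263 193  32  31 428]
 [215 199  38  21 697]] [[264.71875    196.03125   ]
 [281.4135514  213.40654206]
 [234.37446198 208.6384505 ]]
shift mm [372.  -96.5 -44.9] turn [ 0.7 -0.2 35.9] n 7
shift mm [372.  -96.5 -44.9] turn [  0.6   0.3 -54.1] n 7
((526.6173095703125, 4.254432678222656), (84.21019744873047, 85.76581573486328), 2.0173399448394775)
((520.5387573242188, 128.4709014892578), (56.17879104614258, 102.27869415283203), 2.7874913215637207)
```

The top camera agrees: organiser at (0.520, 0.128) m, rotated 92.8°, so about (-4, 122) mm in the pot frame. Now I'll go above the cap with the jaws across the wing's thickness.

move_arm:
  targets:
    - [[372,-96,-45],[0,0,-54],0.3]
    - [[372,-96,-45],[0,0,-54],0.3]
    - [[372,-96,-45],[0,0,-54],0.3]
    - [[372,-96,-45],[0,0,-54],0.3]
    - [[372,-96,-45],[0,0,-54],0.3]
    - [[372,-96,-45],[0,0,-54],0.3]
    - [[372,-96,-45],[0,0,-54],0.3]
    - [[372,-96,-45],[0,0,-54],0.3]
    - [[372,-96,-45],[0,0,-54],0.3]

```text
time: 22.6
tool_pos: [0.5287, 0.0066, 0.1935]
ee_rot: [-3.14, 0.0, 1.619]
wrist_force: [0.2, -0.1, -0.7]
width: 0.0612
```

```bash
python3 - <<'E'
from det import *
o=status.get_obs(); print(o['time'],o['tool_pos'],np.degrees(o['ee_rot']),o['width'],o['joint_positions'])
w=cam('wrist'); im=save('wrist','w12.png')
q=np.array([w2px(w,np.array([.531,.006,.118])+R.from_euler('z',3,degrees=True).apply([.007*i,.023*j,0])) for i,j in((-1,1),(-1,-1),(1,-1),(1,1))])
cv2.polylines(im,[q.round().astype(int)],True,(255,0,255),1)
cv2.imwrite('pics/v12.png',cv2.resize(im[60:320,160:480],None,fx=2,fy=2))
go(.531,.006,.095,93)
E
```

```text
22.6 [0.52866084 0.0066064  0.19346995] [-1.79934968e+02  1.83339507e-02  9.27852877e+01] 0.061210921522305194 [-9.44183098e-02  3.78731079e-02  1.38840918e+00 -4.83627359e-04
  1.71638817e+00 -1.43100475e-01]
shift mm [-0.5  2.3 98.7] turn [-0.   0.  -0.2] n 2
```

View pics/v12.png

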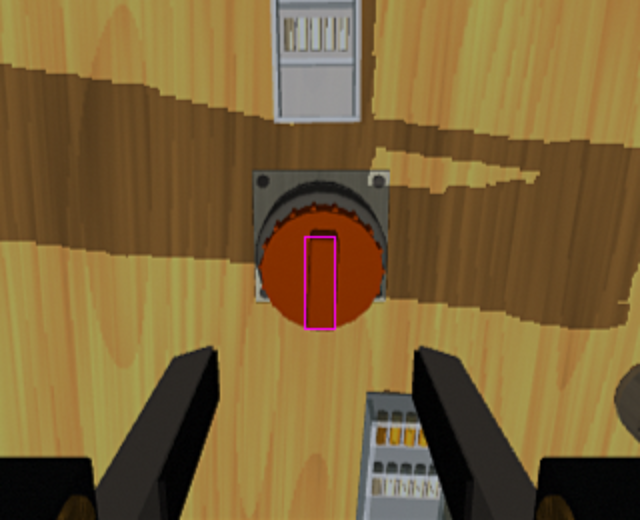

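The magenta wing prediction lies on the cap's wing, about (305–337, 237–329) in the crop. The organiser stands in line with the pot, with a clear gap. Next I'll descend and grip the wing.

move_arm:
  targets:
    - [[0,2,55],[0,0,0],0.3]
    - [[0,2,85],[0,0,0],0.3]
    - [[0,2,98],[0,0,0],0.3]
    - [[0,2,98],[0,0,0],0.3]
    - [[0,2,98],[0,0,0],-1]
    - [[0,2,98],[0,0,0],-1]
    - [[0,2,98],[0,0,0],-1]
    - [[0,2,98],[0,0,0],-1]
    - [[0,2,98],[0,0,0],-1]
    - [[0,2,98],[0,0,0],-1]
    - [[0,2,98],[0,0,0],-1]

```text
time: 24.02
tool_pos: [0.5315, 0.008, 0.0959]
ee_rot: [-3.141, -0.0, 1.621]
wrist_force: [-0.5, 0.4, 0.1]
width: 0.0004
```

```bash
python3 -c "
from h import *
o=status.get_obs(); print(o['tool_pos'],np.degrees(o['ee_rot']),o['width'],o['wrist_force'],o['wrist_torque'])"
```

```text
[0.5314562  0.00796909 0.09588416] [-1.79991675e+02 -5.55336188e-03  9.28894194e+01] 0.00041069232827337316 [-0.46977902  0.40419397  0.13663884] [-0.04694642  0.02840556  0.036447  ]
```

The fingers closed to 0.4 mm, so they pass through the wing as well. The 64 mm skirt can also be gripped by the 94 mm opening, so I'll try that.

move_arm:
  targets:
    - [[0,0,-35],[0,0,0],1]
    - [[0,-1,-35],[0,0,0],1]
    - [[0,-1,-35],[0,0,0],1]
    - [[0,-1,-35],[0,0,0],1]
    - [[0,-1,-35],[0,0,0],1]
    - [[0,-1,-35],[0,0,0],1]
    - [[0,-1,-35],[0,0,0],1]
    - [[0,-1,-35],[0,0,0],1]
    - [[0,-1,-35],[0,0,0],1]
    - [[0,-1,-5],[0,0,0],1]
    - [[0,-1,15],[0,0,0],1]
    - [[0,-1,25],[0,0,0],1]
    - [[0,-1,25],[0,0,0],0.4]
    - [[0,-1,25],[0,0,0],0.3]
    - [[0,-1,25],[0,0,0],0.2]
    - [[0,-1,25],[0,0,0],0.1]
    - [[0,-1,25],[0,0,0],0.1]
    - [[0,-1,25],[0,0,0],0.1]

```text
time: 26.28
tool_pos: [0.5305, 0.0079, 0.0711]
ee_rot: [3.141, -0.0, 1.621]
wrist_force: [-0.0, 0.9, 0.3]
width: 0.0515
```

```bash
python3 -c "
from h import *
o=status.get_obs(); print(o['tool_pos'],np.degrees(o['ee_rot']),o['width'],o['wrist_force'],o['wrist_torque'])
im=save('wrist','w13.png'); save('scene','s13.png')"
```

```text
[0.53051871 0.00790886 0.07105187] [ 1.79992354e+02 -4.82271990e-03  9.28879437e+01] 0.051542318278053154 [-0.0450768   0.94796871  0.25624741] [-0.02805314  0.0138468  -0.02587796]
```

move_arm:
  targets:
    - [[0,0,0],[0,0,0],0.0]
    - [[0,0,0],[0,0,0],-0.1]
    - [[0,0,0],[0,0,0],-0.2]
    - [[0,0,0],[0,0,0],-0.3]
    - [[0,0,0],[0,0,0],-0.4]
    - [[0,0,0],[0,0,0],-0.5]
    - [[0,0,0],[0,0,0],-0.5]

```text
time: 27.25
tool_pos: [0.5305, 0.0079, 0.071]
ee_rot: [3.142, -0.0, 1.621]
wrist_force: [-0.6, 0.6, -0.6]
width: 0.0234
```

move_arm:
  targets:
    - [[0,0,0],[0,0,0],-0.7]
    - [[0,0,0],[0,0,0],-0.8]
    - [[0,0,0],[0,0,0],-0.9]
    - [[0,0,0],[0,0,0],-1]
    - [[0,0,0],[0,0,0],-1]
    - [[0,0,0],[0,0,0],-1]

```text
time: 28.0
tool_pos: [0.5305, 0.0079, 0.071]
ee_rot: [3.142, -0.0, 1.621]
wrist_force: [0.5, 0.3, -0.4]
width: 0.0139
```

The fingers stopped at 13.9 mm on the wing. So the fingertips seem to sit about 25 mm higher than the reported TCP, which explains why the shallow grips missed B and the wing but caught the taller tray C. With the wing held, I'll feel the thread gently.

move_arm:
  targets:
    - [[0,0,0],[0,0,4],-1]
    - [[0,0,0],[0,0,8],-1]
    - [[0,0,0],[0,0,12],-1]
    - [[0,0,0],[0,0,15],-1]
    - [[0,0,0],[0,0,17],-1]
    - [[0,0,0],[0,0,17],-1]

```text
time: 28.75
tool_pos: [0.5305, 0.0078, 0.071]
ee_rot: [3.142, 0.0, 1.325]
wrist_force: [-0.7, 0.1, -0.6]
width: 0.0138
```

```bash
python3 -c "
from h import *
o=status.get_obs(); print(o['time'],o['tool_pos'],np.degrees(o['ee_rot']),o['width'],o['wrist_force'],o['wrist_torque'],o['joint_torque'][5])"
```

```text
28.75 [0.5305075  0.00782555 0.07097741] [1.79997822e+02 2.16410416e-03 7.58992133e+01] 0.0138065134451935 [-0.72510091  0.12800538 -0.5639017 ] [-0.11012354  0.02750472 -0.02440608] 0.06365815876051784
```

move_arm:
  targets:
    - [[0,0,0],[0,0,3],-1]
    - [[0,0,0],[0,0,3],-1]
    - [[0,0,0],[0,0,3],-1]

```text
time: 29.12
tool_pos: [0.5306, 0.0077, 0.071]
ee_rot: [3.141, 0.0, 1.273]
wrist_force: [1.3, -0.0, 0.7]
width: 0.0136
```

```bash
python3 -c "
from h import *
o=status.get_obs(); print(np.degrees(o['ee_rot'][2]),o['width'],o['wrist_force'],o['wrist_torque'],o['joint_torque'][5])"
```

```text
72.93262990521168 0.01360615393388178 [ 1.2716274  -0.0301328   0.74285351] [-0.20954148  0.05145472  0.02399074] -0.012108863156754524
```

At 20° the torque about the axis is only about 0.02 N m, so this is the free direction (the stop would give 1–2 N m). I'll go on to about 62° and then lift.

move_arm:
  targets:
    - [[0,0,0],[0,0,8],-1]
    - [[0,0,0],[0,0,16],-1]
    - [[0,0,0],[0,0,24],-1]
    - [[0,0,0],[0,0,32],-1]
    - [[0,0,0],[0,0,40],-1]
    - [[0,0,0],[0,0,44],-1]
    - [[0,0,0],[0,0,44],-1]
    - [[0,0,-4],[0,0,44],-1]
    - [[0,0,-8],[0,0,44],-1]

```text
time: 30.25
tool_pos: [0.5323, 0.0068, 0.0783]
ee_rot: [3.138, -0.002, 0.506]
wrist_force: [7.1, -3.0, -5.9]
width: 0.0133
```

```bash
python3 -c "
from h import *
o=status.get_obs(); print(o['time'],o['tool_pos'],np.degrees(o['ee_rot'][2]),o['width'],o['wrist_force'],o['wrist_torque'],o['joint_torque'][5])"
```

```text
30.25 [0.53234624 0.00682536 0.07833005] 28.96615394149942 0.013277280655729414 [ 7.1208036  -3.00983692 -5.86976787] [-0.65427945 -1.34815115  0.06473933] 0.012558193411678076
```

move_arm:
  targets:
    - [[0,0,-5],[0,0,0],-1]
    - [[0,0,-10],[0,0,0],-1]
    - [[0,0,-16],[0,0,0],-1]
    - [[0,0,-22],[0,0,0],-1]
    - [[0,0,-28],[0,0,0],-1]
    - [[0,0,-28],[0,0,0],-1]

```text
time: 31.0
tool_pos: [0.5308, 0.0079, 0.1078]
ee_rot: [3.141, -0.001, 0.504]
wrist_force: [-0.2, -0.3, -0.4]
width: 0.0135
```

```bash
python3 -c "
from h import *
o=status.get_obs(); print(o['time'],o['tool_pos'],np.degrees(o['ee_rot']),o['width'],o['wrist_force'],o['wrist_torque'])
s=save('scene','s14.png'); hsv=cv2.cvtColor(s,cv2.COLOR_BGR2HSV)
c=cam('scene')
m=((hsv[...,0]<14)&(hsv[...,1]>190)&(hsv[...,2]>120)).astype(np.uint8); u,v=w2px(c,[.531,.006,.1]).astype(int); 
n,l,st,ce=cv2.connectedComponentsWithStats(m); print([(a.tolist(),b.round(0)) for a,b in zip(st[1:],ce[1:]) if a[4]>40 and abs(b[0]-u)<60])
print('cap centre if seated',w2px(c,[.531,.006,.085]),'lifted 36',w2px(c,[.531,.006,.121]))
s0=cv2.imread('pics/scene0.png'); h0=cv2.cvtColor(s0,cv2.COLOR_BGR2HSV); m=((h0[...,0]<14)&(h0[...,1]>190)&(h0[...,2]>120)).astype(np.uint8); n,l,st,ce=cv2.connectedComponentsWithStats(m); print([(a.tolist(),b.round(0)) for a,b in zip(st[1:],ce[1:]) if a[4]>40 and abs(b[0]-u)<60])"
```

```text
31.0 [0.53079224 0.00792611 0.10778117] [ 1.79969054e+02 -5.78039424e-02  2.89020633e+01] 0.013525565786094847 [-0.22086055 -0.28588716 -0.44485777] [-0.03583068  0.10784918  0.01689236]
[]
cap centre if seated [362.72124211 219.86611941] lifted 36 [364.00619917 208.63757063]
[]
```

move_arm:
  targets:
    - [[0,0,-15],[0,0,0],-1]
    - [[0,0,-30],[0,0,0],-1]
    - [[0,0,-45],[0,0,0],-1]
    - [[0,0,-45],[0,0,0],-1]
    - [[0,0,-45],[0,0,0],-1]
    - [[0,0,-45],[0,0,0],-1]
    - [[0,0,-45],[0,0,0],-1]

```text
time: 31.92
tool_pos: [0.5301, 0.0079, 0.1512]
ee_rot: [-3.141, 0.001, 0.504]
wrist_force: [-0.1, -1.2, -0.9]
width: 0.0136
```

```bash
python3 - <<'E'
from h import *
o=status.get_obs(); print(o['time'],o['tool_pos'],np.degrees(o['ee_rot']),o['width'],o['wrist_force'])
save('scene','s15.png'); save('top','t15.png')
c=cam('scene')
for f in('scene0','s15'):
    h=cv2.cvtColor(cv2.imread(f'pics/{f}.png'),cv2.COLOR_BGR2HSV); m=((h[...,0]<15)&(h[...,1]>190)).astype(np.uint8); m[:,:330]=0; m[:,395:]=0; m[:150]=0;m[255:]=0
    n,l,st,ce=cv2.connectedComponentsWithStats(m); i=1+np.argmax(st[1:,4]); print(f,st[i],ce[i].round(1))
for z in(.066,.092,.118): print('seated',w2px(c,[.531,.006,z]).round(1),'lifted 81',w2px(c,[.531,.006,z+.081]).round(1))
c=cam('top'); t=cv2.imread('pics/t15.png'); h=cv2.cvtColor(t,cv2.COLOR_BGR2HSV); m=((h[...,1]<75)&(h[...,2]>80)).astype(np.uint8); m[:185]=0;m[230:]=0;m[:,200:].__setitem__((slice(None),slice(56,None)),0);m[:,:200]=0
n,l,st,ce=cv2.connectedComponentsWithStats(m)
for i in range(1,n):
    if st[i,4]>150:
        ct=max(cv2.findContours((l==i).astype(np.uint8),0,2)[0],key=cv2.contourArea); print('org',cv2.minAreaRect(np.array([px2w(c,*p[0],.034)[:2] for p in ct],np.float32)*1000))
for f in('top0','t15'): # jar & hammer patches
    g=cv2.imread(f'pics/{f}.png'); globals()[f]=g.astype(float)
print('diff jar',abs(top0[105:140,300:335]-t15[105:140,300:335]).mean(),'hammer',abs(top0[165:268,445:490]-t15[165:268,445:490]).mean())
E
```

```text
31.925 [0.53010339 0.00792492 0.1512434 ] [-1.79951028e+02  6.02349490e-02  2.88843485e+01] 0.013597500003208566 [-0.09553971 -1.24609105 -0.85536182]
scene0 [354 212  20   9 146] [363.6 216. ]
s15 [353 192  27  15 180] [365.4 200.6]
seated [362.1 225.6] lifted 81 [365.  200.2]
seated [363.  217.7] lifted 81 [366.  191.5]
seated [363.9 209.6] lifted 81 [367.  182.6]
diff jar 9.835918367346938 hammer 8.86465300251708
```

```bash
python3 - <<'E'
from h import *
I=lambda f:cv2.imread(f'pics/{f}.png')
for a,b,nm,(y0,y1,x0,x1) in(('top0','t15','jar top',(108,136,304,332)),('top0','t15','hammer top',(165,268,445,490)),('scene0','s15','jar scene',(288,338,305,340)),('scene0','s15','hammer scene',(200,280,115,190)),('top11','t15','organiser top',(196,223,210,256))):
    r=cv2.matchTemplate(I(b)[y0-6:y1+6,x0-6:x1+6],I(a)[y0:y1,x0:x1],cv2.TM_CCOEFF_NORMED); _,s,_,p=cv2.minMaxLoc(r); print(nm,'shift px',(p[0]-6,p[1]-6),round(s,2))
# organiser expected rim in wrist view of now, and low-saturation fill inside
w=cam('wrist'); im=save('wrist','w16.png'); h=cv2.cvtColor(im,cv2.COLOR_BGR2HSV)
q=np.array([w2px(w,np.array([.519,.128,.034])+R.from_euler('z',93,degrees=True).apply([.05*i,.025*j,0])) for i,j in((-1,1),(-1,-1),(1,-1),(1,1))]); print(q.round(0).tolist())
m=(h[...,1]<75).astype(np.uint8); m=cv2.morphologyEx(m,cv2.MORPH_CLOSE,np.ones((7,7))); n,l,st,ce=cv2.connectedComponentsWithStats(m)
for i in range(1,n):
    if st[i,4]>1000:
        ct=max(cv2.findContours((l==i).astype(np.uint8),0,2)[0],key=cv2.contourArea); print(st[i],cv2.minAreaRect(np.array([px2w(w,*p[0],.034)[:2] for p in ct],np.float32)*1000))
E
```

```text
jar top shift px (0, 0) 1.0
hammer top shift px (0, 0) 1.0
jar scene shift px (0, 0) 0.99
hammer scene shift px (0, 0) 1.0
organiser top shift px (4, 6) 0.19
[[247.0, 187.0], [265.0, 145.0], [174.0, 102.0], [158.0, 147.0]]
[ 497    0  124   61 5544] ((776.1682739257812, -114.13786315917969), (51.07344055175781, 110.87045288085938), 28.864219665527344)
[ 159   98  112   86 5254] ((525.176025390625, 127.53453063964844), (54.68916702270508, 103.35515594482422), 3.4366495609283447)
[ 272  134   99   74 3767] ((538.2962646484375, 5.913608551025391), (79.95283508300781, 86.03707122802734), 3.0008597373962402)
[ 416  154  145  110 7865] ((602.5208129882812, -167.46929931640625), (152.249267578125, 67.05635070800781), 89.61918640136719)
[    0   233   640   167 50096] ((383.28668212890625, -75.9921875), (239.80581665039062, 861.5582885742188), 28.89453125)
```

All is in place: the organiser is still at about (0.52, 0.128) m in line with the pot, the jar and hammer show 0 px shift, and the cap is held about 80 mm up. Handing in.

```bash
python3 -c "
from bench import order,status
print(order.close_job()); o=status.get_obs(); print(o['time'],o['width'],o['tool_pos'])"
```

```text
the job is handed in; nothing more can be done
None
the job is handed in; nothing more can be done
```

The job is handed in at about 32 s of robot time, with the organiser in the gap and the cap held above the pot; no verdict was reported.

**Organiser:**
- I picked the 100 × 50 mm tray by its size. My direct grips on it closed on nothing.
- I only found the likely reason later, at the cap: the fingertips seem to sit about 25 mm higher than the reported TCP. A deeper grip might therefore have worked.
- Instead I gripped the larger neighbouring tray (about 128 × 64 mm) and used it to push the organiser into the gap. I then put that tray back within about 2 cm of its old place. The organiser was never held in the gripper.
- The last wrist picture puts it at about (0.525, 0.128) m, roughly 122 mm from the pot and within 1° of the line. It has about 28 mm clear of the pot plate and 50 mm of the toolbox. That is about 11 mm nearer the pot than midway, but inside the limits.

**Cap:**
- The first two tries, on the wing and then on the skirt, also closed on nothing. A deeper one held the wing at 13.9 mm.
- Turning it clockwise, seen from above, met only about 0.02 N m at 20°, so I took that as the free direction and turned it about 64°.
- It came free and is held upright about 80 mm above its seat. The scene picture and the 13.6 mm finger opening agree.

**Last checks:** the jar and the hammer show 0 px shift in both fixed cameras. The last top-camera check of the organiser failed, probably because the arm hid it, so its final position rests on the wrist camera. That camera and the earlier top view agree to about 5 mm.

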